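# Load the battery tester and hold its load lever on the third step

## Robot

A 6-joint arm with a two-finger parallel gripper is mounted at the origin on a cart in front of the work surface, level with it; the furniture and walls round the work are solid. World frame = base frame: x ahead of the robot, y to its left, z up, the work surface at z = 0. Lengths are in m, angles in rad, forces in N, time in s.
With the tool pointing down it reaches from about 0.325 to 0.775 m from the base axis. Payload 9.3 kg.
Tool frame: the origin (TCP) lies midway between the tips of the shut fingers; the grasp point (between the pads) lies 19 mm behind it; z points along the fingers, y is the line along which they close (so a half turn about z gives the same grasp; the last joint's range is limited). The gripper opens to 85 mm and grips with 20 to 120 N. Pads are 22 mm wide; open, the fingers measure 114 mm over their backs; the gripper's body (76 mm by 85 mm) begins 54 mm behind the grasp point. The pads swing forward as they close: fully open they stand 13 mm farther back than shut.
Start: joints at [1.181, 0.259, 0.021, 1.334, 0, 1.418], TCP at [0.129, 0.535, 0.231] pointing down, gripper open.
Joint ranges: [-3.04, 3.04], [-0.91, 1.82], [-1.04, 1.36], [-1.92, 1.95], [-1.52, 1.45], [-3.14, 3.14]. Speed limits (rad/s): [2.22, 2.22, 2.79, 3.14, 3.14, 3.14].

## Interface

Orientations are given as a rotation vector (axis times angle).
In Python, from cell import read_state, get_image, hand_in, recognise, outline_of, place_of gives the robot as it stands.
- The arm moves only by the tool drive_tool, never from a script. Its argument "targets" is a list of rows, each an object with "delta_pos": the shift along the tool's x, y, z in mm, a list of three; "twist": the turn about the tool's z in rad; "fingers": the opening in per cent of the stroke, from 0 (shut) to 100 (fully open). A call has 1 to 8 rows; each row shifts and turns the commanded pose from where the row before left it, along the tool's axes as they then stand; what a row does not reach is not made up. A row lasts 1/12 s, in which the tool goes at most 41.7 mm and 7.16 degrees, less where a joint would pass 70% of its speed; a pose out of reach is approached as far as the arm can. A call is refused whole if a number of a shift passes 41.7 or a number of a turn 0.125, either way. A call with a gripper value outside its range is refused whole. The fingers move at their own pace and stop on an object; "newtons" is the grip in N (left out, the last holds). Time passes only in rows, so rows that do not move let the fingers close. It gives the time, the measured TCP pose, the force, the opening and the grip force at its end, in the units of the state.
- read_state(): the state, without advancing time (a new reading comes with each control period).
- get_image(name): name is "scene" or "top" or "wrist"; returns a dict with "pixels" (420x560x3 uint8, red, green, blue), "camera_matrix" (3x3 intrinsics, pixels), "R" (3x3) and "t" (3): a world point X has camera coordinates R X + t. Camera axes: x right, y down, z forward; pixel columns grow to the right and rows downward; lengths in m; the calibration is good to about 2 mm. A picture is of the moment at which its call begins. There is no depth.
- hand_in(): hands the job in; it is judged then, once.
Trained networks look in the newest picture that a camera, given by its name, has taken for a name from the list of things; names that differ only in an ending like _2 or _b are one class to them, and where a whole thing is asked for, a point or a joint stands for the part that bears it (a point fixed in the world has none). Each returns a list of dicts, best first, with "conf" (0 to 1); they miss things now and then, are a little off and sometimes report something else, mostly with a low value. They report only what shows in the picture. A call takes as long as a camera call.
- recognise(camera, target): "at" ([row, column] as shares, 0 to 1, of the picture: columns of its width, rows of its height, amid what is visible of it).
- outline_of(camera, target): "region" (420x560 bool, what is visible of it) and "at" ([row, column] as shares, 0 to 1, of the picture: columns of its width, rows of its height, amid what is visible of it).
- place_of(camera, target): "at" ([row, column] as shares, 0 to 1, of the picture: columns of its width, rows of its height: a listed point, or the origin of a listed thing).
The state is a dict: "time": time; "joint_pos": joint angles; "dq": joint speeds; "tau": joint torques, N m; "position": TCP position; "ee_rot": TCP orientation; "wrist_force": force on the tool from outside, world axes, zero at the start; "wrist_torque": the same for the moment, N m; "grip_width": finger opening in m; "grip_force": force on a finger pad.
Only numpy, scipy, OpenCV 4.12 (cv2) and the standard library are available. Lean on these libraries where they do the work, as an engineer would, in place of code of your own. Each camera call takes 0.05 s, during which the arm holds its last target. There are 200 camera calls.

## Task

The long cradle of the battery tester already has one battery in it. Lay two of the three batteries that lie on the open desk to the right of it into it as well, so that exactly three lie lengthwise in it one behind another, and leave the last one where it is. Then with the fingertips press the tester's spring-return lever down past its first two clicks to the third, not on to the end stop, and finish the program still holding it there; leave the mug, mouse and earbud case alone.

Things in the scene. Friction and masses are not known exactly. Their poses are not given: they have to be found in the camera images.
- cradle (a point): Middle of the V bottom line of the tester's cradle, 14 mm above the desk; z up, y along the cradle, away from the lever. Inside 212 mm long (y -106 to 106); slopes of 25 degrees rise to rims 9 mm above this point at x = +-20, outer walls at x = +-28; end walls 20 mm above it. A battery in it lies along y, centre 9.3 mm above this point; let go a few mm higher it settles in the V
- tester: Battery tester, fixed to the desk: long low cradle plus a lever housing at its -y end. Origin on the desk under the cradle's middle, axes as point cradle. Housing: x -25 to 55 mm, y -112 to -188 mm, top 80 mm above the desk; the lever sticks out of its -x face
- lever_pivot (a point): Pivot of the lever, 60 mm above the desk, its axis along the tester's y (axes as point cradle). An aluminium quadrant with pins at the three steps (the third is longest) stands within 72 mm of the pivot, 14 to 20 mm beside the lever's middle plane on the +y side: keep the fingers outside it
- lever_bar (a point): Centre of the lever's cross bar: black, round, level, 14 mm thick, 52 mm long along the tester's y, 100 mm from the pivot towards the tester's -x. Press on its top near the middle. Its centre is 90 mm above the desk at rest, 30 mm on the third step; in general 60 mm + 100 mm x sin(0.3 - lever angle). The desk below it is free
- lever (a joint): Lever angle, rad: 0 at rest (0.3 above level), growing as the bar is pressed down. Clicks (dips in the force) at 0.2, 0.4 and 0.6 (first, second, third); end stop at 0.78. A spring returns it to 0 when let go; it resists with 3 to 9 N at the bar, about 7 N at the third click; each click adds or takes some 2 N
- cell_in_mid (a point): AA battery, plain cylinder 17 mm in diameter and 50 mm long, about 23 g, lying on its side; this is its centre, 8.4 mm above the desk when it lies there. Its long axis is y. Lies in the cradle at the start, within 10 mm of its middle
- cell_a_mid (a point): AA battery, plain cylinder 17 mm in diameter and 50 mm long, about 23 g, lying on its side; this is its centre, 8.4 mm above the desk when it lies there. Its long axis is y. This one lies on the desk at the start, to the right of the tester; the three on the desk are alike and any two will do
- cell_b_mid (a point): AA battery, plain cylinder 17 mm in diameter and 50 mm long, about 23 g, lying on its side; this is its centre, 8.4 mm above the desk when it lies there. Its long axis is y. This one lies on the desk at the start, to the right of the tester; the three on the desk are alike and any two will do
- cell_c_mid (a point): AA battery, plain cylinder 17 mm in diameter and 50 mm long, about 23 g, lying on its side; this is its centre, 8.4 mm above the desk when it lies there. Its long axis is y. This one lies on the desk at the start, to the right of the tester; the three on the desk are alike and any two will do
- mug: bystander, to be left where it is: mug, 81 mm wide, 116 mm over its handle, 94 mm high; origin under it at desk height
- mouse: bystander, to be left where it is: computer mouse, 108 x 59 x 38 mm high; origin under its middle
- earbud_case: bystander, to be left where it is: earbud case, 26 x 60 x 42 mm high; origin under its middle

How it is judged:
By the outcome, as a careful person would: the job done as asked, in the order asked, and still so for the second after the job is handed in, while the arm keeps its last pose, push and grip.
It also fails if it takes over 72 s, if anything falls off the work surface, if the arm or the gripper's body presses on something with over 40 N, if the wrist force passes 120 N, or if a joint passes its speed limit or range.

## Working session

There is one attempt and no reset: what is moved stays moved. The work goes in short steps, Python scripts to look and compute and a tool call to move; the robot and the scene stay as the last step left them, time stands still between calls to the robot, and variables do not carry over. Pictures are saved under pics/ and viewed, at most 11 in all, crops included, and the job is handed in when it is done.

Besides the shell and the picture viewer there is one more tool, called after "Emit:" as name(argument=value, ...) on one line, values as JSON. drive_tool: Moves the arm, as the interface text tells. Its arguments: {"type":"object","properties":{"targets":{"type":"array","items":{"type":"object","properties":{"delta_pos":{"type":"array","items":{"type":"number"}},"twist":{"type":"number"},"fingers":{"type":"number"}}}},"newtons":{"type":"number"}},"required":["targets"]}

```bash
ls; mkdir -p pics; cat > h.py <<'E'
import numpy as np, cv2
from cell import *
def ray(im,at,z):
    h,w=im['pixels'].shape[:2]
    K,R,t=[np.array(im[k]) for k in('camera_matrix','R','t')]
    d=R.T@np.linalg.solve(K,[at[1]*w,at[0]*h,1]); c=-R.T@t
    return c+d*(z-c[2])/d[2]
def save(im,n): cv2.imwrite('pics/'+n+'.png',im['pixels'][:,:,::-1])
E
python3 - <<'E'
from h import *
np.set_printoptions(precision=4,suppress=True)
s=read_state();print({k:np.round(s[k],4) for k in('time','position','ee_rot','grip_width','wrist_force')})
Z=dict(cradle=.014,tester=0,lever_pivot=.06,lever_bar=.09,cell_a_mid=.0084,cell_in_mid=.0233,mug=0,mouse=0,earbud_case=0)
for c in('top','scene'):
    im=get_image(c);save(im,c+'0');print(c,'cam',-np.array(im['R']).T@im['t'])
    for n,z in Z.items():
        for r in place_of(c,n)[:5]: print(n,round(r['conf'],2),np.array(r['at'])*[420,560],ray(im,r['at'],z))
E
```

```text
pics
{'time': np.float64(0.0), 'position': array([0.1289, 0.5344, 0.2307]), 'ee_rot': array([-0.3711, -3.1192,  0.0021]), 'grip_width': np.float64(0.085), 'wrist_force': array([-0.9432, -0.114 , -0.2551])}
top cam [ 0.3768 -0.026   1.4754]
cradle 0.9 [204.582 211.12 ] [0.6079 0.1671 0.014 ]
tester 0.72 [206.808 208.6  ] [0.6032 0.1769 0.    ]
tester 0.62 [245.406 354.592] [ 0.4728 -0.2775  0.    ]
lever_pivot 0.57 [184.59 251.72] [0.6598 0.0375 0.06  ]
lever_bar 0.51 [210.504 259.504] [0.5754 0.0142 0.09  ]
cell_a_mid 0.57 [242.298 352.128] [ 0.482  -0.2689  0.0084]
cell_in_mid 0.41 [207.018 205.184] [0.5992 0.1843 0.0233]
mug 0.74 [155.82  342.216] [ 0.7598 -0.2504  0.    ]
mouse 0.89 [279.3   149.688] [0.3808 0.3584 0.    ]
earbud_case 0.43 [282.912 286.272] [ 0.3615 -0.0622  0.    ]
scene cam [ 0.2094 -0.7102  1.0211]
cradle 0.56 [178.584 264.824] [0.612  0.1881 0.014 ]
tester 0.91 [180.18  267.904] [0.6232 0.1896 0.    ]
lever_pivot 0.96 [190.68  304.696] [0.6762 0.0477 0.06  ]
lever_bar 0.49 [202.398 281.68 ] [0.5826 0.015  0.09  ]
cell_a_mid 0.46 [313.404 300.496] [ 0.487  -0.271   0.0084]
cell_in_mid 0.37 [178.71  267.008] [0.6141 0.1761 0.0233]
mug 0.8 [260.19  383.376] [ 0.7698 -0.2328  0.    ]
earbud_case 0.75 [273.   219.52] [ 0.3534 -0.0621  0.    ]
```

View pics/top0.png

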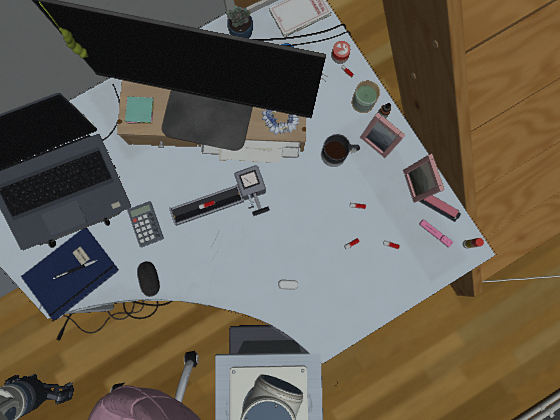

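View pics/scene0.png

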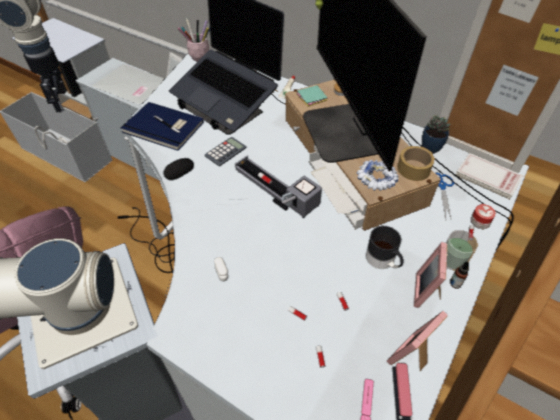

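Top picture: the loose batteries are at (358,206), (352,243) and (391,244). The cradle runs from (172,215) to (238,190), its cell is at (207,204), and the lever bar is at about (260,211). The scene view agrees. I'll bring the wrist camera over the tester.

Emit:
drive_tool(targets=[{"delta_pos": [-32,-20.5,0]},{"delta_pos": [-32,-20.5,0]},{"delta_pos": [-32,-20.5,0]},{"delta_pos": [-32,-20.5,0]},{"delta_pos": [-32,-20.5,0]},{"delta_pos": [-32,-20.5,0]},{"delta_pos": [-32,-20.5,0]}])

```text
validation failed for argument at $.ta...
```

Emit:
drive_tool(targets=[{"delta_pos": [-32,-20.5,-8]},{"delta_pos": [-32,-20.5,-8]},{"delta_pos": [-32,-20.5,-8]},{"delta_pos": [-32,-20.5,-8]},{"delta_pos": [-32,-20.5,-8]},{"delta_pos": [0,0,0]},{"delta_pos": [0,0,0]}])

```text
validation failed for argument at $.ta...
```

```bash
python3 - <<'E'
from h import *
np.set_printoptions(precision=4,suppress=True)
Z=dict(cradle=.014,lever_pivot=.06,lever_bar=.09,cell_in_mid=.0233)
im=get_image('wrist');save(im,'wrist1');print('cam',-np.array(im['R']).T@im['t'],im['R'],im['camera_matrix'])
for n,z in Z.items():
    for r in place_of('wrist',n)[:3]: print(n,round(r['conf'],2),np.array(r['at'])*[420,560],ray(im,r['at'],z))
s=read_state();print(s['position'],s['ee_rot'],s['joint_pos'])
E
```

```text
cam [0.0631 0.5499 0.3741] [[ 0.2347  0.9721 -0.0003]
 [ 0.9363 -0.226   0.2687]
 [ 0.2611 -0.0634 -0.9632]] [[320.4792   0.     283.3231]
 [  0.     320.4792 211.751 ]
 [  0.       0.       1.    ]]
lever_pivot 0.6 [379.092 205.016] [0.3275 0.39   0.06  ]
[0.129  0.5347 0.2313] [-0.3712 -3.1196 -0.    ] [1.1814 0.2586 0.0215 1.3337 0.     1.4182]
```

View pics/wrist1.png

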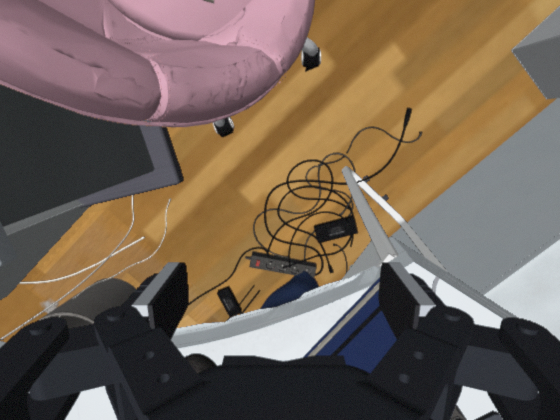

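The wrist image shows only the chair and floor, because both move calls were refused. The rows probably need every field, so I'll retry with all of them.

Emit:
drive_tool(targets=[{"delta_pos": [-32,-20.5,0],"twist": 0,"fingers": 100},{"delta_pos": [-32,-20.5,0],"twist": 0,"fingers": 100},{"delta_pos": [-32,-20.5,0],"twist": 0,"fingers": 100},{"delta_pos": [-32,-20.5,0],"twist": 0,"fingers": 100},{"delta_pos": [-32,-20.5,0],"twist": 0,"fingers": 100},{"delta_pos": [-32,-20.5,0],"twist": 0,"fingers": 100},{"delta_pos": [-32,-20.5,0],"twist": 0,"fingers": 100}], newtons=40)

```text
time: 1.83
position: [0.314, 0.3411, 0.2315]
ee_rot: [0.371, 3.119, 0.001]
wrist_force: [1.0, 0.5, 1.4]
grip_width: 0.0853
grip_force: 0.0
```

Emit:
drive_tool(targets=[{"delta_pos": [-32,-20.5,-8],"twist": 0,"fingers": 100},{"delta_pos": [-32,-20.5,-8],"twist": 0,"fingers": 100},{"delta_pos": [-32,-20.5,-8],"twist": 0,"fingers": 100},{"delta_pos": [-32,-20.5,-8],"twist": 0,"fingers": 100},{"delta_pos": [-32,-20.5,-8],"twist": 0,"fingers": 100},{"delta_pos": [-32,-20.5,-8],"twist": 0,"fingers": 100},{"delta_pos": [0,0,0],"twist": 0,"fingers": 100},{"delta_pos": [0,0,0],"twist": 0,"fingers": 100}])

```text
time: 2.5
position: [0.4721, 0.1765, 0.2791]
ee_rot: [-0.377, -3.119, -0.0]
wrist_force: [-0.5, 1.0, -1.0]
grip_width: 0.0858
grip_force: 0.0
```

```bash
python3 - <<'E'
from h import *
np.set_printoptions(precision=4,suppress=True)
Z=dict(cradle=.014,lever_pivot=.06,lever_bar=.09,cell_in_mid=.0233)
im=get_image('wrist');save(im,'wrist2');print('cam',-np.array(im['R']).T@im['t'],im['R'])
for n,z in Z.items():
    for r in place_of('wrist',n)[:3]: print(n,round(r['conf'],2),np.array(r['at'])*[420,560],ray(im,r['at'],z))
s=read_state();print(s['time'],s['position'],s['ee_rot'],s['joint_pos'])
np.savez('w2.npz',**{k:np.array(im[k]) for k in im})
E
```

```text
cam [0.4063 0.192  0.4219] [[ 0.2382  0.9712 -0.0004]
 [ 0.9355 -0.2294  0.2686]
 [ 0.2607 -0.0643 -0.9633]]
cradle 0.83 [268.8 310.8] [0.6058 0.1822 0.014 ]
lever_pivot 0.82 [348.894 222.096] [0.669  0.0435 0.06  ]
cell_in_mid 0.78 [272.412 311.192] [0.6067 0.1818 0.0233]
2.75 [0.47   0.1789 0.2793] [-0.3684 -3.1197 -0.0001] [0.1966 0.1677 0.0233 1.4266 0.0001 0.4317]
```

View pics/wrist2.png

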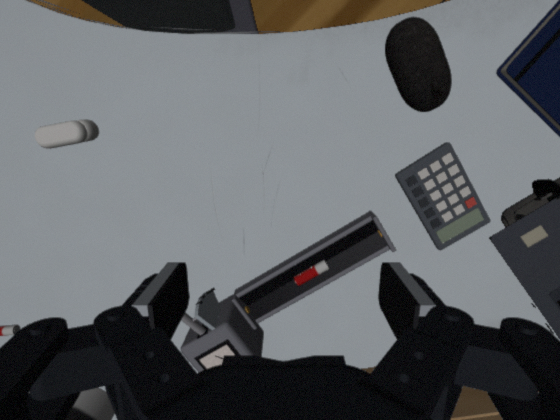

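The wrist view shows the cradle from (245,310) to (388,230), its cell at (312,273), the mouse at (420,65) and the earbud case at (68,133). I'll align the tool with the cradle axis and look from straight above.

Emit:
drive_tool(targets=[{"delta_pos": [0,0,0],"twist": 0.12,"fingers": 100},{"delta_pos": [0,0,0],"twist": 0.12,"fingers": 100},{"delta_pos": [0,0,0],"twist": 0.12,"fingers": 100},{"delta_pos": [0,0,0],"twist": 0.12,"fingers": 100},{"delta_pos": [0,0,0],"twist": 0.12,"fingers": 100},{"delta_pos": [0,0,0],"twist": 0.12,"fingers": 100},{"delta_pos": [0,0,0],"twist": 0.12,"fingers": 100},{"delta_pos": [0,0,0],"twist": 0.12,"fingers": 100}])

```text
time: 3.42
position: [0.4701, 0.179, 0.2794]
ee_rot: [1.775, 2.592, 0.0]
wrist_force: [-0.3, 0.7, 0.6]
grip_width: 0.0854
grip_force: 0.0
```

Emit:
drive_tool(targets=[{"delta_pos": [-15,30,15],"twist": 0.1,"fingers": 100},{"delta_pos": [-15,30,15],"twist": 0,"fingers": 100},{"delta_pos": [-15,30,15],"twist": 0,"fingers": 100},{"delta_pos": [-15,30,15],"twist": 0,"fingers": 100},{"delta_pos": [0,0,0],"twist": 0,"fingers": 100},{"delta_pos": [0,0,0],"twist": 0,"fingers": 100}])

```text
time: 3.92
position: [0.6032, 0.1565, 0.2171]
ee_rot: [-1.895, -2.502, 0.004]
wrist_force: [-0.3, 0.0, 0.8]
grip_width: 0.0854
grip_force: 0.0
```

```bash
python3 - <<'E'
from h import *
np.set_printoptions(precision=4,suppress=True)
Z=dict(cradle=.014,lever_pivot=.06,lever_bar=.09,cell_in_mid=.0233)
im=get_image('wrist');save(im,'wrist3');print('cam',-np.array(im['R']).T@im['t'])
for n,z in Z.items():
    for r in place_of('wrist',n)[:3]: print(n,round(r['conf'],2),np.array(r['at'])*[420,560],ray(im,r['at'],z))
s=read_state();print(s['time'],s['position'],s['ee_rot'],s['joint_pos'])
np.savez('w3.npz',**{k:np.array(im[k]) for k in im})
E
```

```text
cam [0.5855 0.2214 0.3599]
cradle 0.7 [165.018 289.912] [0.6031 0.1805 0.014 ]
lever_pivot 0.83 [310.086 309.904] [0.6636 0.044  0.06  ]
lever_bar 0.59 [332.094 214.984] [0.5737 0.0131 0.09  ]
lever_bar 0.39 [163.296 289.8  ] [0.5987 0.1908 0.09  ]
cell_in_mid 0.98 [167.202 293.608] [0.6069 0.1804 0.0233]
4.1667 [0.6023 0.1568 0.2207] [1.895  2.5041 0.0021] [0.1199 0.3858 0.1815 1.3646 0.     1.4155]
```

View pics/wrist3.png

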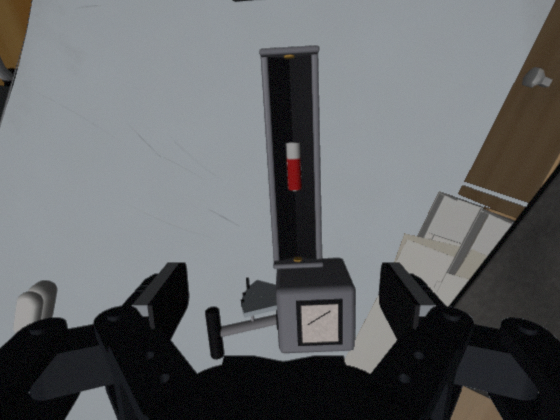

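This view is clear: the cradle midline runs from (289,56) to (297,260), the cell spans rows 143–191 at column 293, and the bar is centred at (215,332). Next I'll fit the axis and get rough positions for the loose cells.

```bash
python3 - <<'E'
from h import *
np.set_printoptions(precision=4,suppress=True)
im=dict(np.load('w3.npz'))
P=lambda r,c,z: ray(im,(r/420,c/560),z)
for e in ((57,268,262,278),(56,311,260,317)):
    a,b=P(e[0],e[1],.023),P(e[2],e[3],.023); print('rim',a,b,np.degrees(np.arctan2(*(a-b)[1::-1])),np.linalg.norm(a-b))
hsv=cv2.cvtColor(im['pixels'],cv2.COLOR_RGB2HSV); m=((hsv[...,1]>150)&(hsv[...,2]>80)&((hsv[...,0]<8)|(hsv[...,0]>172))).astype(np.uint8)
m[:,:250]=0;m[:,330:]=0
ys,xs=np.nonzero(m);print('red',xs.min(),xs.max(),ys.min(),ys.max(),xs.mean())
print('cell ends',P(143,292.5,.0233+.006),P(191,294.5,.0233+.006))
im=get_image('top')
for r,c in((206,358),(243,352),(244,391),(206,207)): print(ray(im,(r/420,c/560),.0084))
E
```

```text
rim [0.5537 0.2754 0.023 ] [0.62   0.0717 0.023 ] 108.04123698402547 0.21422121071613048
rim [0.5932 0.2875 0.023 ] [0.6621 0.0862 0.023 ] 108.8895070857271 0.21267406361264218
red 287 299 159 189 293.1127596439169
cell ends [0.5987 0.2043 0.0293] [0.6145 0.1574 0.0293]
[ 0.5953 -0.2921  0.0084]
[ 0.4798 -0.2684  0.0084]
[ 0.4743 -0.389   0.0084]
[0.6046 0.1808 0.0084]
```

The cradle centre is (0.607, 0.180) with its axis at 108.5°, and the rim length of 213 mm and width of 41 mm match the sizes given. The middle cell sits within about 2 mm of centre, so the free slots are at y_t ≈ ±62 mm. I'm going over to the loose cells.

Emit:
drive_tool(targets=[{"delta_pos": [-33.4,-15.7,0],"twist": 0,"fingers": 100},{"delta_pos": [-33.4,-15.7,0],"twist": 0,"fingers": 100},{"delta_pos": [-33.4,-15.7,0],"twist": 0,"fingers": 100},{"delta_pos": [-33.4,-15.7,0],"twist": 0,"fingers": 100},{"delta_pos": [-33.4,-15.7,0],"twist": 0,"fingers": 100},{"delta_pos": [-33.4,-15.7,0],"twist": 0,"fingers": 100},{"delta_pos": [-33.4,-15.7,0],"twist": 0,"fingers": 100},{"delta_pos": [-33.4,-15.7,0],"twist": 0,"fingers": 100}])

```text
time: 4.88
position: [0.5536, -0.1364, 0.2204]
ee_rot: [1.895, 2.503, 0.001]
wrist_force: [0.3, 0.7, -0.5]
grip_width: 0.0853
grip_force: 0.0
```

Emit:
drive_tool(targets=[{"delta_pos": [-33.4,-15.7,0],"twist": 0,"fingers": 100},{"delta_pos": [-33.4,-15.7,0],"twist": 0,"fingers": 100},{"delta_pos": [-33.4,-15.7,0],"twist": 0,"fingers": 100},{"delta_pos": [-33.4,-15.7,0],"twist": 0,"fingers": 100},{"delta_pos": [0,0,0],"twist": 0,"fingers": 100},{"delta_pos": [0,0,0],"twist": 0,"fingers": 100}])

```text
time: 5.38
position: [0.5294, -0.2822, 0.2197]
ee_rot: [1.9, 2.501, 0.0]
wrist_force: [0.3, 0.7, 0.2]
grip_width: 0.0854
grip_force: 0.0
```

```bash
cat >> h.py <<'E'
def reds(im,z=.0084):
    """cells: red+white body via min-area rect of saturated red, and outline networks"""
    out=[]
    for o in outline_of('wrist','cell_a_mid')[:5]:
        m=o['region'].astype(np.uint8)
        (cx,cy),(w,h),a=cv2.minAreaRect(cv2.findNonZero(m))
        b=cv2.boxPoints(((cx,cy),(w,h),a)); e=[(b[0]+b[1])/2,(b[2]+b[3])/2]
        if np.linalg.norm(b[0]-b[1])>np.linalg.norm(b[1]-b[2]): e=[(b[1]+b[2])/2,(b[3]+b[0])/2]
        p,q=[ray(im,(v[1]/420,v[0]/560),z) for v in e]; d=p-q
        out.append((round(o['conf'],2),round(cx),round(cy),(p+q)/2,np.linalg.norm(d)*1e3,np.degrees(np.arctan2(d[1],d[0]))%180,min(w,h)))
    return out
E
python3 - <<'E'
from h import *
np.set_printoptions(precision=4,suppress=True)
im=get_image('wrist');save(im,'wrist4')
for r in reds(im): print(*r)
for r in place_of('wrist','cell_a_mid'): print(r['conf'],np.array(r['at'])*[420,560],ray(im,r['at'],.0084))
s=read_state();print(s['time'],s['position'],s['ee_rot'],s['joint_pos'])
E
```

```text
0.91 242 158 [ 0.4784 -0.2663  0.0084] 49.71613045681879 117.23498405420723 12.679930686950684
0.66 [157.794 241.528] [ 0.4775 -0.2659  0.0084]
5.5333 [ 0.5303 -0.2796  0.2199] [1.8956 2.5045 0.0004] [-0.6253  0.3467  0.1196  1.3431  0.0002  0.6705]
```

View pics/wrist4.png

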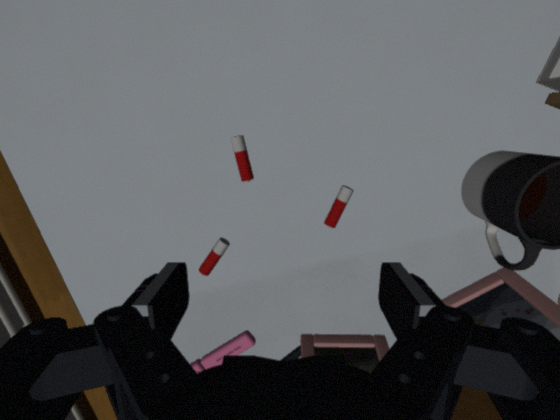

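Wrist view: the cells are at (242,158), (338,206) and (214,256). B, the first, is at (0.478, −0.266) with its axis at 117°, and its measured length of 49.7 mm checks out. I'll approach B.

Emit:
drive_tool(targets=[{"delta_pos": [0,0,0],"twist": -0.1,"fingers": 100},{"delta_pos": [0,0,0],"twist": -0.1,"fingers": 100},{"delta_pos": [18,-20,15],"twist": 0,"fingers": 80},{"delta_pos": [17.5,-20,25],"twist": 0,"fingers": 70},{"delta_pos": [0,0,40],"twist": 0,"fingers": 70},{"delta_pos": [0,0,40],"twist": 0,"fingers": 70},{"delta_pos": [0,0,40],"twist": 0,"fingers": 70},{"delta_pos": [0,0,0],"twist": 0,"fingers": 70}])

```text
time: 6.2
position: [0.4755, -0.2635, 0.0536]
ee_rot: [-1.63, -2.674, -0.002]
wrist_force: [-0.3, 0.8, -0.2]
grip_width: 0.0599
grip_force: 0.0
```

```bash
python3 - <<'E'
from h import *
np.set_printoptions(precision=4,suppress=True)
im=get_image('wrist')
for r in reds(im): print(*r)
s=read_state();print(s['time'],s['position'],s['ee_rot'],s['grip_width'],s['wrist_force'])
from scipy.spatial.transform import Rotation as Rn
print(Rn.from_rotvec(s['ee_rot']).as_matrix())
E
```

```text
0.58 286 241 [ 0.4785 -0.2672  0.0084] 53.13848002198101 117.3672700958938 25.0
6.3 [ 0.4785 -0.2662  0.0597] [-1.6346 -2.6808 -0.0005] 0.05975427941388807 [ 0.6455 -1.2402  1.1036]
[[-0.458   0.889  -0.0014]
 [ 0.889   0.458   0.0012]
 [ 0.0017 -0.0007 -1.    ]]
```

Emit:
drive_tool(targets=[{"delta_pos": [0,0,30],"twist": 0,"fingers": 60},{"delta_pos": [0,0,20],"twist": 0,"fingers": 60},{"delta_pos": [0,0,6],"twist": 0,"fingers": 50},{"delta_pos": [0,0,0],"twist": 0,"fingers": 40},{"delta_pos": [0,0,0],"twist": 0,"fingers": 5},{"delta_pos": [0,0,0],"twist": 0,"fingers": 5},{"delta_pos": [0,0,0],"twist": 0,"fingers": 5},{"delta_pos": [0,0,0],"twist": 0,"fingers": 5}], newtons=40)

```text
time: 6.97
position: [0.4796, -0.2682, 0.0056]
ee_rot: [1.636, 2.678, -0.0]
wrist_force: [0.4, 1.5, 5.3]
grip_width: 0.015
grip_force: 38.9
```

Emit:
drive_tool(targets=[{"delta_pos": [0,0,-10],"twist": 0,"fingers": 5},{"delta_pos": [0,0,-20],"twist": 0,"fingers": 5},{"delta_pos": [0,0,-30],"twist": 0,"fingers": 5},{"delta_pos": [0,0,-40],"twist": 0,"fingers": 5},{"delta_pos": [0,0,-40],"twist": 0,"fingers": 5},{"delta_pos": [0,0,0],"twist": 0,"fingers": 5}])

```text
time: 7.47
position: [0.481, -0.2694, 0.1527]
ee_rot: [1.631, 2.67, -0.002]
wrist_force: [0.7, 0.1, 0.6]
grip_width: 0.0152
grip_force: 39.2
```

```bash
python3 - <<'E'
from h import *
np.set_printoptions(precision=4,suppress=True)
im=get_image('wrist');cv2.imwrite('pics/wrist5.png',im['pixels'][200:,130:450,::-1])
s=read_state();print(s['time'],s['position'],s['ee_rot'],s['grip_width'],s['grip_force'],s['wrist_force'])
E
```

```text
7.5167 [ 0.4802 -0.2689  0.1494] [ 1.6327  2.6729 -0.0018] 0.014998471373400274 39.16108846664429 [ 0.1259 -0.1485  0.2024]
```

View pics/wrist5.png

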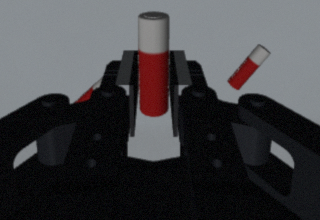

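The crop shows B held across its middle, with the white cap away from the palm. I'll carry it to the far slot at y_t = +62.

Emit:
drive_tool(targets=[{"delta_pos": [0,0,-10],"twist": 0.075,"fingers": 5},{"delta_pos": [0,0,-10],"twist": 0.075,"fingers": 5},{"delta_pos": [34.4,20.2,0],"twist": 0,"fingers": 5},{"delta_pos": [34.4,20.2,0],"twist": 0,"fingers": 5},{"delta_pos": [34.4,20.2,0],"twist": 0,"fingers": 5},{"delta_pos": [34.4,20.2,0],"twist": 0,"fingers": 5},{"delta_pos": [34.4,20.2,0],"twist": 0,"fingers": 5},{"delta_pos": [34.4,20.2,0],"twist": 0,"fingers": 5}])

```text
time: 8.18
position: [0.5273, -0.0314, 0.164]
ee_rot: [1.834, 2.55, 0.0]
wrist_force: [1.0, -0.8, 0.0]
grip_width: 0.0149
grip_force: 39.2
```

Emit:
drive_tool(targets=[{"delta_pos": [34.4,20.2,0],"twist": 0,"fingers": 5},{"delta_pos": [34.4,20.2,0],"twist": 0,"fingers": 5},{"delta_pos": [34.4,20.2,0],"twist": 0,"fingers": 5},{"delta_pos": [34.4,20.2,0],"twist": 0,"fingers": 5},{"delta_pos": [34.4,20.2,0],"twist": 0,"fingers": 5},{"delta_pos": [34.4,20.2,0],"twist": 0,"fingers": 5},{"delta_pos": [34.4,20.2,0],"twist": 0,"fingers": 5},{"delta_pos": [0,0,0],"twist": 0,"fingers": 5}])

```text
time: 8.85
position: [0.5851, 0.2461, 0.1632]
ee_rot: [-1.827, -2.554, -0.002]
wrist_force: [-1.0, -0.7, -1.0]
grip_width: 0.0148
grip_force: 39.2
```

Emit:
drive_tool(targets=[{"delta_pos": [0,0,30],"twist": 0,"fingers": 5},{"delta_pos": [0,0,30],"twist": 0,"fingers": 5},{"delta_pos": [0,0,0],"twist": 0,"fingers": 5},{"delta_pos": [0,0,0],"twist": 0,"fingers": 5}])

```text
time: 9.18
position: [0.5839, 0.2398, 0.1028]
ee_rot: [-1.833, -2.549, 0.004]
wrist_force: [0.5, 0.7, 0.9]
grip_width: 0.0151
grip_force: 39.2
```

```bash
cat >> h.py <<'E'
from scipy.spatial.transform import Rotation as Rn
C=np.array([.607,.180,.014]); yt=np.array([np.cos(np.radians(108.5)),np.sin(np.radians(108.5)),0]); xt=np.array([yt[1],-yt[0],0])
def go(s,tgt,ang=108.5):
    p=np.mean([s['position']],0); M=Rn.from_rotvec(s['ee_rot']).as_matrix()
    a=np.degrees(np.arctan2(M[1,0],M[0,0])); print('t',round(s['time'],2),'pos',np.round(p,4),'yaw',round(a,2),'twist',round(float(np.radians((a-ang+180)%360-180)),4),
      'dtool mm',np.round(M.T@(np.array(tgt)-p)*1e3,1),'tester mm',np.round([(p-C)@xt*1e3,(p-C)@yt*1e3],1),'grip',round(s['grip_width'],4),round(s['grip_force'],1),'F',np.round(s['wrist_force'],1))
E
python3 - <<'E'
from h import *
im=get_image('wrist');cv2.imwrite('pics/wrist6.png',im['pixels'][:,:,::-1])
go(read_state(),C+62*yt*1e-3+[0,0,.009])
E
```

```text
t 9.23 pos [0.585  0.2399 0.1044] yaw 108.55 twist 0.0009 dtool mm [-1.8  1.8 81.4] tester mm [-1.8 63.8] grip 0.015 39.2 F [0.1 0.2 0.9]
```

View pics/wrist6.png

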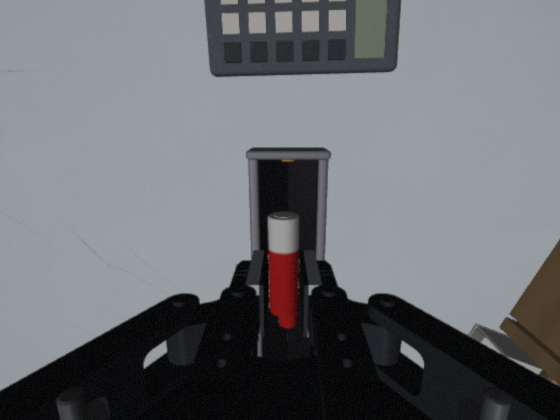

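The cell lines up with the cradle, whose midline is at column 288 against the cell's 284. I'll lower it with a 2 mm correction.

Emit:
drive_tool(targets=[{"delta_pos": [-1,1,25],"twist": 0,"fingers": 5},{"delta_pos": [-1,1,25],"twist": 0,"fingers": 5},{"delta_pos": [0,0,15],"twist": 0,"fingers": 5},{"delta_pos": [0,0,10],"twist": 0,"fingers": 5},{"delta_pos": [0,0,3],"twist": 0,"fingers": 5},{"delta_pos": [0,0,0],"twist": 0,"fingers": 5}])

```text
time: 9.73
position: [0.588, 0.2387, 0.0262]
ee_rot: [1.834, 2.55, 0.001]
wrist_force: [-0.8, 0.2, 0.1]
grip_width: 0.0148
grip_force: 39.2
```

```bash
python3 - <<'E'
from h import *
go(read_state(),C+62*yt*1e-3+[0,0,.009])
E
```

```text
t 9.73 pos [0.588  0.2387 0.0262] yaw 108.55 twist 0.0008 dtool mm [ 0.3 -0.7  3.2] tester mm [ 0.7 61.7] grip 0.0148 39.2 F [-0.8  0.2  0.1]
```

Emit:
drive_tool(targets=[{"delta_pos": [0,0,3],"twist": 0,"fingers": 5},{"delta_pos": [0,0,0],"twist": 0,"fingers": 5},{"delta_pos": [0,0,0],"twist": 0,"fingers": 25},{"delta_pos": [0,0,0],"twist": 0,"fingers": 40},{"delta_pos": [0,0,0],"twist": 0,"fingers": 40},{"delta_pos": [0,0,0],"twist": 0,"fingers": 40}])

```text
time: 10.23
position: [0.5876, 0.2389, 0.0226]
ee_rot: [1.834, 2.55, 0.0]
wrist_force: [0.1, 0.2, -0.9]
grip_width: 0.0343
grip_force: 0.1
```

Emit:
drive_tool(targets=[{"delta_pos": [0,0,-15],"twist": 0,"fingers": 50},{"delta_pos": [0,0,-35],"twist": 0,"fingers": 60},{"delta_pos": [0,0,-40],"twist": 0,"fingers": 80},{"delta_pos": [0,0,-40],"twist": 0,"fingers": 100},{"delta_pos": [0,0,-15],"twist": 0,"fingers": 100},{"delta_pos": [0,0,0],"twist": 0,"fingers": 100}])

```text
time: 10.73
position: [0.5893, 0.2393, 0.1724]
ee_rot: [1.831, 2.547, 0.009]
wrist_force: [0.0, -0.5, 0.4]
grip_width: 0.0853
grip_force: 0.0
```

```bash
python3 - <<'E'
from h import *
np.set_printoptions(precision=4,suppress=True)
im=get_image('wrist')
for r in reds(im,.0233): print(*r,'tester',(r[3]-C)@xt*1e3,(r[3]-C)@yt*1e3)
go(read_state(),[.53,-.28,.22])
E
```

```text
0.75 280 194 [0.5865 0.2403 0.0233] 50.77181732049789 109.93925999364798 16.160432815551758 tester -0.30139433622930517 63.70935276721966
t 10.83 pos [0.5876 0.2388 0.1676] yaw 108.57 twist 0.0011 dtool mm [-473.5 -219.7  -52.6] tester mm [ 0.3 62. ] grip 0.0855 0.0 F [ 0.2  0.  -1.4]
```

B lies in the far slot, measured at y_t = +63.7 and x_t = −0.3. I'm going for cell A.

Emit:
drive_tool(targets=[{"delta_pos": [-38,-12.1,-3],"twist": 0,"fingers": 100},{"delta_pos": [-38,-12.1,-3],"twist": 0,"fingers": 100},{"delta_pos": [-38,-12.1,-3],"twist": 0,"fingers": 100},{"delta_pos": [-38,-12.1,-3],"twist": 0,"fingers": 100},{"delta_pos": [-38,-12.1,-3],"twist": 0,"fingers": 100},{"delta_pos": [-38,-12.1,-3],"twist": 0,"fingers": 100},{"delta_pos": [-38,-12.1,-3],"twist": 0,"fingers": 100},{"delta_pos": [-38,-12.1,-3],"twist": 0,"fingers": 100}])

```text
time: 11.5
position: [0.5915, -0.0819, 0.1894]
ee_rot: [-1.832, -2.548, 0.002]
wrist_force: [1.3, 0.2, 0.5]
grip_width: 0.0855
grip_force: 0.0
```

Emit:
drive_tool(targets=[{"delta_pos": [-38,-12.1,0],"twist": 0,"fingers": 100},{"delta_pos": [-38,-12.1,0],"twist": 0,"fingers": 100},{"delta_pos": [-38,-12.1,0],"twist": 0,"fingers": 100},{"delta_pos": [-38,-12.1,0],"twist": 0,"fingers": 100},{"delta_pos": [-38,-12.1,0],"twist": 0,"fingers": 100},{"delta_pos": [0,0,0],"twist": 0,"fingers": 100},{"delta_pos": [0,0,0],"twist": 0,"fingers": 100}])

```text
time: 12.08
position: [0.5946, -0.2816, 0.1884]
ee_rot: [-1.836, -2.544, 0.0]
wrist_force: [0.4, 1.1, -0.5]
grip_width: 0.0853
grip_force: 0.0
```

```bash
python3 - <<'E'
from h import *
np.set_printoptions(precision=4,suppress=True)
im=get_image('wrist')
R=reds(im)
for r in R: print(*r)
s=read_state()
for r in R: go(s,[*r[3][:2],.06],r[5])
E
python3 - <<'E'
from h import *
np.set_printoptions(precision=4,suppress=True)
im=get_image('wrist');save(im,'w7')
for n in('cell_a_mid','cell_b_mid'):
  for r in place_of('wrist',n): print(r['conf'],np.array(r['at'])*[420,560],ray(im,r['at'],.0084))
hsv=cv2.cvtColor(im['pixels'],cv2.COLOR_RGB2HSV); m=((hsv[...,1]>150)&(hsv[...,2]>80)&((hsv[...,0]<8)|(hsv[...,0]>172))).astype(np.uint8)
n,l,st,ce=cv2.connectedComponentsWithStats(m)
s=read_state()
for i in range(1,n):
    if st[i,4]<60: continue
    (cx,cy),wh,a=cv2.minAreaRect(cv2.findNonZero((l==i).astype(np.uint8)))
    ys,xs=np.nonzero(l==i); v=cv2.fitLine(np.stack([xs,ys],1).astype(np.float32),cv2.DIST_L2,0,.01,.01).ravel()[:2]
    p,q=[ray(im,((ce[i][1]+k*v[1])/420,(ce[i][0]+k*v[0])/560),.0084) for k in(-12,12)]
    print(ce[i],st[i],wh,(p+q)/2,np.degrees(np.arctan2(*(p-q)[1::-1]))%180, v)
go(s,[.595,-.292,.06])
E
```

```text
0.96 [205.086 281.624] [ 0.598  -0.2945  0.0084]
[277.2258 207.9   ] [267 193  22  30 310] (10.716111183166504, 29.026016235351562) [ 0.5946 -0.2989  0.0084] 82.23110455202085 [ 0.4515 -0.8923]
[138.1434 256.0797] [128 243  22  26 251] (9.88850212097168, 26.008821487426758) [ 0.4676 -0.399   0.0084] 71.68918444572161 [ 0.5611 -0.8277]
t 12.33 pos [ 0.5957 -0.2781  0.1911] yaw 108.66 twist 0.0027 dtool mm [-13.   -5.1 131.1] tester mm [-156.  -430.9] grip 0.0853 0.0 F [-0.7 -0.5  0.2]
```

View pics/w7.png

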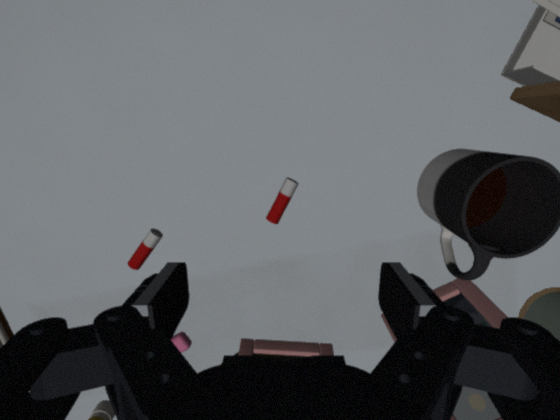

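A spans (291,180) to (273,221) with its axis at 82°. The mug is well clear to the right.

Emit:
drive_tool(targets=[{"delta_pos": [0,0,0],"twist": 0.115,"fingers": 90},{"delta_pos": [0,0,0],"twist": 0.115,"fingers": 70},{"delta_pos": [0,0,10],"twist": 0.115,"fingers": 70},{"delta_pos": [0,0,20],"twist": 0.115,"fingers": 70},{"delta_pos": [-6,1.5,35],"twist": 0,"fingers": 70},{"delta_pos": [-6.5,1.5,35],"twist": 0,"fingers": 70},{"delta_pos": [0,0,30],"twist": 0,"fingers": 70},{"delta_pos": [0,0,0],"twist": 0,"fingers": 70}])

```text
time: 13.0
position: [0.5944, -0.2896, 0.0554]
ee_rot: [-2.359, -2.061, 0.004]
wrist_force: [-0.3, 0.3, -1.5]
grip_width: 0.06
grip_force: 0.0
```

```bash
python3 - <<'E'
from h import *
np.set_printoptions(precision=4,suppress=True)
im=get_image('wrist')
R=reds(im)
s=read_state()
for r in R: print(*r);go(s,[*r[3][:2],.003],r[5])
for r in place_of('wrist','cell_a_mid'): print(r['conf'],np.array(r['at'])*[420,560],ray(im,r['at'],.0084))
if not R: go(s,[.597,-.291,.003],82)
save(im,'w8')
E
```

```text
t 13.1 pos [ 0.5969 -0.2912  0.0615] yaw 82.28 twist 0.0049 dtool mm [ 0.2  0.2 58.5] tester mm [-159.1 -443.7] grip 0.06 0.0 F [-0.8 -0.9  2.3]
```

```bash
python3 - <<'E'
from h import *
np.set_printoptions(precision=4,suppress=True)
im=get_image('wrist')
hsv=cv2.cvtColor(im['pixels'],cv2.COLOR_RGB2HSV); m=((hsv[...,1]>150)&(hsv[...,2]>60)&((hsv[...,0]<8)|(hsv[...,0]>172))).astype(np.uint8)
n,l,st,ce=cv2.connectedComponentsWithStats(m)
for i in range(1,n):
    if st[i,4]<100: continue
    ys,xs=np.nonzero(l==i)
    print(st[i],ce[i])
    for y in range(ys.min(),ys.max()+1,4): print(y,xs[ys==y].min(),xs[ys==y].max(),end='; ')
g=im['pixels'].astype(int)
for r in range(160,300,5): print(r,g[r,286],g[r,300])
s=read_state();go(s,[.597,-.291,.003],82)
for z in(.0084,.014): print(ray(im,(240/420,286/560),z))
E
```

```text
[270 218  21  48 877] [279.9464 241.0011]
218 271 289; 222 271 289; 226 271 290; 230 271 289; 234 271 289; 238 271 289; 242 271 289; 246 271 289; 250 271 288; 254 271 289; 258 271 288; 262 271 289; [122 371  18  35 439] [131.0592 390.1617]
371 136 139; 375 133 139; 379 130 139; 383 127 138; 387 124 138; 391 122 137; 395 122 137; 399 122 136; 403 123 136; 160 [130 133 137] [127 133 136]
165 [130 136 139] [130 135 137]
170 [128 133 138] [128 132 136]
175 [128 133 137] [130 135 139]
180 [128 134 139] [127 132 136]
185 [129 133 137] [128 134 139]
190 [46 49 47] [129 133 137]
195 [105 106 107] [130 135 139]
200 [108 108 107] [128 134 137]
205 [107 107 106] [130 135 139]
210 [110 109 108] [128 133 138]
215 [108 108 106] [130 135 139]
220 [92 19 20] [127 132 136]
225 [91 14 19] [128 133 137]
230 [90 15 18] [129 135 138]
235 [90 16 14] [127 132 136]
240 [89  9  4] [128 133 137]
245 [89 13 12] [130 135 138]
250 [87 14 13] [127 133 136]
255 [89 14 15] [128 133 137]
260 [87  7  6] [128 132 136]
265 [100  82  85] [128 134 137]
270 [126 131 134] [128 133 136]
275 [126 133 135] [129 134 137]
280 [126 131 134] [126 132 135]
285 [129 134 137] [127 132 135]
290 [128 132 135] [128 133 136]
295 [127 132 135] [126 131 134]
t 13.2 pos [ 0.5981 -0.2923  0.0638] yaw 82.26 twist 0.0046 dtool mm [ 1.3 -1.5 60.8] tester mm [-158.3 -445.1] grip 0.0596 0.0 F [-0.3  0.8  0.7]
[ 0.5989 -0.2992  0.0084]
[ 0.5992 -0.2971  0.014 ]
```

The cell is centred at about (0.596, −0.291), in line with the fingers. I'll descend and grip.

Emit:
drive_tool(targets=[{"delta_pos": [0,0,30],"twist": 0,"fingers": 60},{"delta_pos": [0,0,20],"twist": 0,"fingers": 60},{"delta_pos": [0,0,8],"twist": 0,"fingers": 50},{"delta_pos": [0,0,0],"twist": 0,"fingers": 40},{"delta_pos": [0,0,0],"twist": 0,"fingers": 5},{"delta_pos": [0,0,0],"twist": 0,"fingers": 5},{"delta_pos": [0,0,0],"twist": 0,"fingers": 5},{"delta_pos": [0,0,0],"twist": 0,"fingers": 5}], newtons=40)

```text
time: 13.87
position: [0.598, -0.2929, 0.0054]
ee_rot: [2.365, 2.063, 0.002]
wrist_force: [-0.3, 1.5, 7.1]
grip_width: 0.015
grip_force: 39.6
```

Emit:
drive_tool(targets=[{"delta_pos": [0,0,-10],"twist": 0,"fingers": 5},{"delta_pos": [0,0,-20],"twist": 0,"fingers": 5},{"delta_pos": [0,0,-30],"twist": 0,"fingers": 5},{"delta_pos": [0,0,-40],"twist": 0,"fingers": 5},{"delta_pos": [0,0,-40],"twist": 0,"fingers": 5},{"delta_pos": [0,0,-20],"twist": 0,"fingers": 5},{"delta_pos": [0,0,0],"twist": 0,"fingers": 5}])

```text
time: 14.45
position: [0.5987, -0.2935, 0.1706]
ee_rot: [2.36, 2.059, 0.004]
wrist_force: [0.8, 0.3, -0.1]
grip_width: 0.0148
grip_force: 39.2
```

```bash
python3 - <<'E'
from h import *
go(read_state(),C-60*yt*1e-3+[0,0,.149])
E
```

```text
t 14.45 pos [ 0.5987 -0.2935  0.1706] yaw 82.21 twist -0.4588 dtool mm [416.4 -29.4   5.5] tester mm [-158.1 -446.3] grip 0.0148 39.2 F [ 0.8  0.3 -0.1]
```

Emit:
drive_tool(targets=[{"delta_pos": [37.9,-2.7,0],"twist": 0,"fingers": 5},{"delta_pos": [37.9,-2.7,0],"twist": 0,"fingers": 5},{"delta_pos": [37.9,-2.7,0],"twist": 0,"fingers": 5},{"delta_pos": [37.9,-2.7,0],"twist": 0,"fingers": 5},{"delta_pos": [37.9,-2.7,0],"twist": 0,"fingers": 5},{"delta_pos": [37.9,-2.7,0],"twist": 0,"fingers": 5},{"delta_pos": [37.9,-2.7,0],"twist": 0,"fingers": 5},{"delta_pos": [37.9,-2.7,0],"twist": 0,"fingers": 5}])

```text
time: 15.12
position: [0.6162, 0.0128, 0.1637]
ee_rot: [2.367, 2.065, 0.0]
wrist_force: [1.5, 0.2, -0.3]
grip_width: 0.0148
grip_force: 39.2
```

Emit:
drive_tool(targets=[{"delta_pos": [37.9,-2.7,0],"twist": 0,"fingers": 5},{"delta_pos": [37.9,-2.7,0],"twist": 0,"fingers": 5},{"delta_pos": [37.9,-2.7,0],"twist": 0,"fingers": 5},{"delta_pos": [0,0,0],"twist": -0.115,"fingers": 5},{"delta_pos": [0,0,0],"twist": -0.115,"fingers": 5},{"delta_pos": [0,0,0],"twist": -0.115,"fingers": 5},{"delta_pos": [0,0,0],"twist": -0.114,"fingers": 5},{"delta_pos": [0,0,0],"twist": 0,"fingers": 5}])

```text
time: 15.78
position: [0.6238, 0.1249, 0.1635]
ee_rot: [-1.828, -2.555, 0.0]
wrist_force: [0.0, -0.4, 0.3]
grip_width: 0.0151
grip_force: 39.2
```

```bash
python3 - <<'E'
from h import *
im=get_image('wrist');im=get_image('wrist');save(im,'w9')
go(read_state(),C-60*yt*1e-3+[0,0,.009])
E
```

```text
t 15.88 pos [0.6239 0.1247 0.1635] yaw 108.28 twist -0.0038 dtool mm [ -2.2   1.5 140.5] tester mm [ -1.5 -57.8] grip 0.0149 39.2 F [ 0.1  0.5 -0.7]
```

View pics/w9.png

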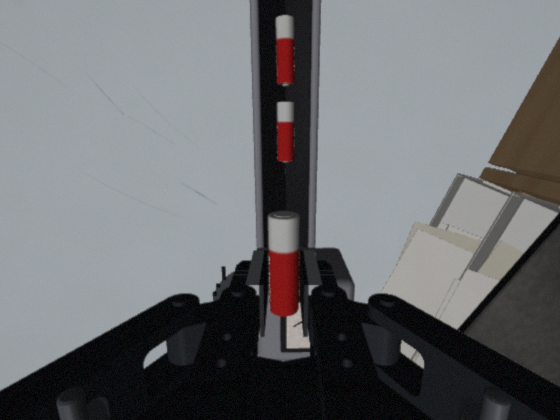

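Two cells already lie in line at columns 285–286, and the third hangs above its slot. I'll lower it.

Emit:
drive_tool(targets=[{"delta_pos": [-1,0.8,40],"twist": 0,"fingers": 5},{"delta_pos": [-1,0.7,40],"twist": 0,"fingers": 5},{"delta_pos": [0,0,30],"twist": 0,"fingers": 5},{"delta_pos": [0,0,18],"twist": 0,"fingers": 5},{"delta_pos": [0,0,9],"twist": 0,"fingers": 5},{"delta_pos": [0,0,0],"twist": 0,"fingers": 5}])

```text
time: 16.38
position: [0.625, 0.1231, 0.0244]
ee_rot: [-1.837, -2.545, 0.003]
wrist_force: [-1.2, -0.1, -0.6]
grip_width: 0.015
grip_force: 39.2
```

```bash
python3 - <<'E'
from h import *
go(read_state(),C-60*yt*1e-3+[0,0,.009])
E
```

```text
t 16.38 pos [0.625  0.1231 0.0244] yaw 108.35 twist -0.0026 dtool mm [-0.3  1.   1.4] tester mm [ -1.  -59.7] grip 0.015 39.2 F [-1.2 -0.1 -0.6]
```

Emit:
drive_tool(targets=[{"delta_pos": [0,0.5,3],"twist": 0,"fingers": 5},{"delta_pos": [0,0,0],"twist": 0,"fingers": 5},{"delta_pos": [0,0,0],"twist": 0,"fingers": 25},{"delta_pos": [0,0,0],"twist": 0,"fingers": 40},{"delta_pos": [0,0,0],"twist": 0,"fingers": 40},{"delta_pos": [0,0,0],"twist": 0,"fingers": 40}])

```text
time: 16.88
position: [0.6268, 0.1235, 0.024]
ee_rot: [1.835, 2.549, 0.001]
wrist_force: [0.0, -0.7, -0.4]
grip_width: 0.0344
grip_force: 0.0
```

Emit:
drive_tool(targets=[{"delta_pos": [0,0,-15],"twist": 0,"fingers": 50},{"delta_pos": [0,0,-35],"twist": 0,"fingers": 60},{"delta_pos": [0,0,-40],"twist": 0,"fingers": 80},{"delta_pos": [0,0,-40],"twist": 0,"fingers": 100},{"delta_pos": [0,0,-40],"twist": 0,"fingers": 100},{"delta_pos": [0,0,-20],"twist": 0,"fingers": 100},{"delta_pos": [0,0,0],"twist": 0,"fingers": 100}])

```text
time: 17.47
position: [0.6283, 0.1236, 0.2195]
ee_rot: [1.831, 2.544, 0.009]
wrist_force: [-0.6, 0.2, 0.7]
grip_width: 0.0857
grip_force: 0.0
```

```bash
python3 - <<'E'
from h import *
np.set_printoptions(precision=4,suppress=True)
im=get_image('wrist');save(im,'w10')
for r in reds(im,.0233): print(*r,'tester',(r[3]-C)@xt*1e3,(r[3]-C)@yt*1e3)
hsv=cv2.cvtColor(im['pixels'],cv2.COLOR_RGB2HSV); m=((hsv[...,1]>150)&(hsv[...,2]>60)&((hsv[...,0]<8)|(hsv[...,0]>172))).astype(np.uint8)
n,l,st,ce=cv2.connectedComponentsWithStats(m)
for i in range(1,n):
    if st[i,4]<60: continue
    x,y,w,h=st[i,:4]; p,q=[ray(im,(v/420,(x+w/2)/560),.028) for v in(y,y+h)]
    print('red',st[i],'tester y',[(k-C)@yt*1e3 for k in(p,q)],'x',(p-C)@xt*1e3)
for n,z in dict(lever_bar=.09,lever_pivot=.06).items():
    for r in place_of('wrist',n): 
        p=ray(im,r['at'],z);print(n,r['conf'],np.array(r['at'])*[420,560],p,'tester',(p-C)@xt*1e3,(p-C)@yt*1e3)
d=dict(np.load('w3.npz'))
for (a,b) in ((311,211),(332,215),(355,217)): p=ray(d,(a/420,b/560),.09);print('bar w3',p,(p-C)@xt*1e3,(p-C)@yt*1e3)
go(read_state(),C)
E
```

```text
0.6 279 59 [0.5864 0.2413 0.0233] 50.84710859601969 110.70159220739463 15.834446907043457 tester -0.06176027430866422 64.61693069956719
red [272  50  14  38 483] tester y [np.float64(72.59414012976131), np.float64(38.83046201480971)] x -0.20175143342186788
red [273 120  13  32 400] tester y [np.float64(8.778818302192665), np.float64(-22.87967112398418)] x 0.06469480494259404
red [273 178  13  31 354] tester y [np.float64(-49.87596754776958), np.float64(-83.67290251047287)] x -0.1261693962613095
lever_bar 0.86 [290.094 191.8  ] [0.5745 0.0152 0.09  ] tester -83.1251532404447 -145.9973037949553
lever_pivot 0.85 [279.006 290.024] [0.6648 0.0406 0.06  ] tester 10.594803214473366 -150.52825872361274
bar w3 [0.565  0.0349 0.09  ] -85.86116981821935 -124.2599763063035
bar w3 [0.5737 0.0132 0.09  ] -84.4942660969152 -147.65929531275688
bar w3 [ 0.5814 -0.0124  0.09  ] -85.31114245105522 -174.29674752205614
t 17.67 pos [0.6261 0.1234 0.2122] yaw 108.5 twist 0.0001 dtool mm [ 59.6   0.2 198.2] tester mm [  0.1 -59.7] grip 0.0853 0.0 F [-0.9  0.7 -0.2]
```

All three cells lie in the cradle, with their red parts at y_t 73…39, 9…−23 and −50…−84 and x_t ≈ 0. The bar centre is at tester (−85, −149), consistent with the pivot at x_t = 10.6. I'll shut the fingers, turn them along the bar with the camera side away from the housing, and go above it.

Emit:
drive_tool(targets=[{"delta_pos": [-22.6,-21.8,0],"twist": 0,"fingers": 50},{"delta_pos": [-22.6,-21.8,0],"twist": 0,"fingers": 0},{"delta_pos": [-22.6,-21.8,0],"twist": 0,"fingers": 0},{"delta_pos": [-22.5,-21.6,0],"twist": 0,"fingers": 0},{"delta_pos": [0,0,0],"twist": -0.1208,"fingers": 0},{"delta_pos": [0,0,0],"twist": -0.1208,"fingers": 0},{"delta_pos": [0,0,0],"twist": -0.1208,"fingers": 0},{"delta_pos": [0,0,0],"twist": -0.1208,"fingers": 0}])

```text
time: 18.33
position: [0.5721, 0.0099, 0.2118]
ee_rot: [-1.163, -2.915, 0.001]
wrist_force: [-0.6, 0.1, -0.7]
grip_width: -0.0001
grip_force: 0.0
```

Emit:
drive_tool(targets=[{"delta_pos": [0,0,0],"twist": -0.1208,"fingers": 0},{"delta_pos": [0,0,0],"twist": -0.1208,"fingers": 0},{"delta_pos": [0,0,0],"twist": -0.1208,"fingers": 0},{"delta_pos": [0,0,0],"twist": -0.1208,"fingers": 0},{"delta_pos": [0,0,0],"twist": -0.1208,"fingers": 0},{"delta_pos": [0,0,0],"twist": -0.1208,"fingers": 0},{"delta_pos": [0,0,0],"twist": -0.1208,"fingers": 0},{"delta_pos": [0,0,0],"twist": -0.1208,"fingers": 0}])

```text
time: 19.0
position: [0.5721, 0.0103, 0.2117]
ee_rot: [0.325, -3.122, -0.001]
wrist_force: [0.0, 0.1, -0.7]
grip_width: -0.0
grip_force: 0.0
```

Emit:
drive_tool(targets=[{"delta_pos": [0,0,20],"twist": -0.1208,"fingers": 0},{"delta_pos": [0,0,30],"twist": 0,"fingers": 0},{"delta_pos": [0,0,0],"twist": 0,"fingers": 0},{"delta_pos": [0,0,0],"twist": 0,"fingers": 0}])

```text
time: 19.33
position: [0.5714, 0.0103, 0.1615]
ee_rot: [0.502, -3.096, -0.002]
wrist_force: [-0.4, 0.9, -0.3]
grip_width: -0.0002
grip_force: 0.0
```

```bash
python3 - <<'E'
from h import *
im=get_image('wrist');save(im,'w11')
for n,z in dict(lever_bar=.09,lever_pivot=.06).items():
    for r in place_of('wrist',n): 
        p=ray(im,r['at'],z);print(n,r['conf'],np.array(r['at'])*[420,560],p,'tester',(p-C)@xt*1e3,(p-C)@yt*1e3)
K,R,t=[np.array(im[k]) for k in('camera_matrix','R','t')]
s=read_state();M=Rn.from_rotvec(s['ee_rot']).as_matrix()
v=K@(R@s['position']+t);print('tcp px row col',v[1]/v[2],v[0]/v[2])
go(s,C-87e-3*xt-150e-3*yt+[0,0,.100-.014],198.5)
E
```

```text
lever_bar 0.55 [225.708 286.104] [0.5724354  0.01205009 0.09      ] tester -86.0697136526425 -148.3033613220423
tcp px row col 273.7132986436747 283.32585950631824
t 19.48 pos [0.5733 0.0101 0.1645] yaw -161.55 twist -0.0009 dtool mm [ 1.2  0.4 64.4] tester mm [ -85.9 -150.4] grip -0.0001 0.0 F [0.4 0.9 0.6]
```

View pics/w11.png

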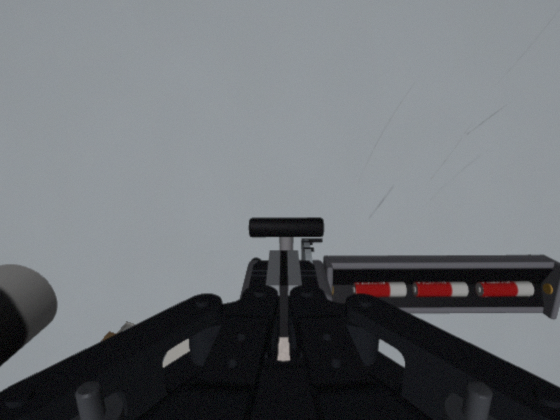

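The bar is centred under the fingertips at (286,226), and three cells show in the cradle. I'll press down in stages.

Emit:
drive_tool(targets=[{"delta_pos": [1,0,25],"twist": 0,"fingers": 0},{"delta_pos": [0,0,25],"twist": 0,"fingers": 0},{"delta_pos": [0,0,8],"twist": 0,"fingers": 0},{"delta_pos": [0,0,8],"twist": 0,"fingers": 0},{"delta_pos": [0,0,8],"twist": 0,"fingers": 0},{"delta_pos": [0,0,0],"twist": 0,"fingers": 0}])

```text
time: 19.98
position: [0.5719, 0.0097, 0.0894]
ee_rot: [-0.504, 3.101, -0.001]
wrist_force: [-1.4, -0.8, 5.6]
grip_width: -0.0005
grip_force: 2.7
```

Emit:
drive_tool(targets=[{"delta_pos": [0,0,8],"twist": 0,"fingers": 0},{"delta_pos": [0,0,8],"twist": 0,"fingers": 0},{"delta_pos": [0,0,0],"twist": 0,"fingers": 0}])

```text
time: 20.23
position: [0.5723, 0.0096, 0.0734]
ee_rot: [-0.504, 3.1, -0.001]
wrist_force: [-1.2, -1.7, 5.5]
grip_width: 0.0002
grip_force: 3.1
```

Emit:
drive_tool(targets=[{"delta_pos": [0,0,8],"twist": 0,"fingers": 0},{"delta_pos": [0,0,8],"twist": 0,"fingers": 0},{"delta_pos": [0,0,0],"twist": 0,"fingers": 0}])

```text
time: 20.48
position: [0.5723, 0.0097, 0.0571]
ee_rot: [-0.504, 3.1, -0.001]
wrist_force: [-0.6, -2.8, 5.0]
grip_width: 0.0
grip_force: 2.6
```

Emit:
drive_tool(targets=[{"delta_pos": [0,0,6],"twist": 0,"fingers": 0},{"delta_pos": [0,0,4],"twist": 0,"fingers": 0},{"delta_pos": [0,0,0],"twist": 0,"fingers": 0},{"delta_pos": [0,0,0],"twist": 0,"fingers": 0}])

```text
time: 20.82
position: [0.573, 0.0099, 0.0485]
ee_rot: [-0.504, 3.098, -0.001]
wrist_force: [-0.2, 0.2, 7.1]
grip_width: -0.0003
grip_force: 3.3
```

Emit:
drive_tool(targets=[{"delta_pos": [0,0,3],"twist": 0,"fingers": 0},{"delta_pos": [0,0,0],"twist": 0,"fingers": 0}])

```text
time: 20.98
position: [0.5733, 0.01, 0.0454]
ee_rot: [-0.504, 3.098, -0.0]
wrist_force: [1.8, 0.3, 6.2]
grip_width: 0.0002
grip_force: 2.8
```

Emit:
drive_tool(targets=[{"delta_pos": [0,0,2],"twist": 0,"fingers": 0},{"delta_pos": [0,0,0],"twist": 0,"fingers": 0}])

```text
time: 21.15
position: [0.5735, 0.01, 0.0435]
ee_rot: [-0.504, 3.097, -0.0]
wrist_force: [2.9, -0.0, 5.2]
grip_width: 0.0001
grip_force: 2.6
```

Emit:
drive_tool(targets=[{"delta_pos": [0,0,2],"twist": 0,"fingers": 0},{"delta_pos": [0,0,0],"twist": 0,"fingers": 0}])

```text
time: 21.32
position: [0.5735, 0.0101, 0.0414]
ee_rot: [-0.504, 3.097, -0.0]
wrist_force: [3.9, 0.8, 5.6]
grip_width: -0.0002
grip_force: 2.7
```

Emit:
drive_tool(targets=[{"delta_pos": [0,0,1.5],"twist": 0,"fingers": 0},{"delta_pos": [0,0,0],"twist": 0,"fingers": 0}])

```text
time: 21.48
position: [0.5735, 0.0101, 0.04]
ee_rot: [-0.504, 3.097, -0.0]
wrist_force: [3.3, 0.8, 6.9]
grip_width: 0.0002
grip_force: 2.9
```

```bash
python3 - <<'E'
from h import *
im=get_image('wrist');save(im,'w12')
for z in(.03,):
    for r in place_of('wrist','lever_bar')+outline_of('wrist','lever_bar'): 
        p=ray(im,r['at'],z);print(r['conf'],np.array(r['at'])*[420,560],p,'tester',(p-C)@xt*1e3,(p-C)@yt*1e3)
im=get_image('scene');save(im,'scene1')
P=[]
for i in range(10):
    get_image('wrist'); s=read_state(); P.append([*s['position'],s['wrist_force'][2]])
print(np.mean(P,0),np.std(P,0)); go(s,C-87e-3*xt-150e-3*yt+[0,0,.0374-.014],198.5)
E
```

```text
0.59 [263.592 289.184] [0.57521052 0.01297105 0.03      ] tester -83.14578189462843 -148.31055114509562
0.98 [256.62 305.48] [0.56884287 0.01967071 0.03      ] tester -87.05854027903113 -139.93662591475527
[0.57351074 0.01006362 0.0402056  5.97836944] [9.72586072e-06 1.10548023e-05 1.07021003e-05 7.13514387e-01]
t 22.18 pos [0.5735 0.0101 0.0402] yaw -161.5 twist -0.0 dtool mm [1.3 0.5 2.8] tester mm [ -85.7 -150.5] grip -0.0003 2.9 F [3.4 0.3 5.6]
```

Emit:
drive_tool(targets=[{"delta_pos": [0,0,1.5],"twist": 0,"fingers": 0},{"delta_pos": [0,0,1.3],"twist": 0,"fingers": 0},{"delta_pos": [0,0,0],"twist": 0,"fingers": 0},{"delta_pos": [0,0,0],"twist": 0,"fingers": 0}])

```text
time: 22.52
position: [0.5738, 0.0102, 0.0376]
ee_rot: [-0.504, 3.096, -0.0]
wrist_force: [3.0, 0.7, 8.2]
grip_width: 0.0003
grip_force: 3.7
```

```bash
python3 - <<'E'
from h import *
np.set_printoptions(precision=4,suppress=True)
P=[]
for i in range(10):
    im=get_image('wrist'); s=read_state(); P.append([*s['position'],*s['wrist_force']])
print(np.mean(P,0)); print(s['time'])
K,R,t=[np.array(im[k]) for k in('camera_matrix','R','t')]
# predicted bar end silhouettes vs dark pixels in image
piv=C+10.6e-3*xt-149e-3*yt; piv[2]=.06
g=im['pixels'].max(2).astype(int)
for a in(.5,.6,.7):
    c=piv-xt*.1*np.cos(.3-a)+np.array([0,0,.1*np.sin(.3-a)])
    for k in(-1,1):
        e=c+k*yt*.023; v=K@(R@e+t); vn=K@(R@(e-.007*xt)+t); vf=K@(R@(e+.007*xt)+t)
        print(a,k,'px',v[1]/v[2],v[0]/v[2],'edge rows',vn[1]/vn[2],vf[1]/vf[2])
for col in(240,244,248,318,322,326):
    d=np.where(g[215:310,col]<70)[0]+215; print(col,d.min() if len(d) else None,d.max() if len(d) else None,len(d))
# cells & bystanders in scene/top
b=np.load('w2.npz')
it=get_image('top')
for n in('mug','mouse','earbud_case'):
    for r in place_of('top',n)[:1]: print(n,ray(it,r['at'],0))
go(s,C,198.5)
E
```

```text
[0.5738 0.0101 0.0377 3.1597 1.0727 7.4246]
23.0167
0.5 -1 px 266.04575972563964 240.0646948856067 edge rows 252.43598273232934 279.31988846843336
0.5 1 px 266.08712362462455 336.5114632590049 edge rows 252.47292505515472 279.36544591903294
0.6 -1 px 262.1999919384918 242.74217072349703 edge rows 249.38947854393783 274.7137270855992
0.6 1 px 262.23752216882605 333.27079516190133 edge rows 249.4230886554142 274.754987801608
0.7 -1 px 260.6574018890871 245.10437298649154 edge rows 248.57675191672305 272.47414720096435
0.7 1 px 260.69227737978207 330.4109068943234 edge rows 248.6081405224135 272.5123505494576
240 250 309 37
244 249 309 46
248 249 309 49
318 249 309 51
322 249 309 47
326 249 309 39
mug [ 0.7537 -0.2478  0.    ]
mouse [0.3858 0.3511 0.    ]
earbud_case [ 0.3557 -0.0679  0.    ]
t 23.02 pos [0.5738 0.0101 0.0377] yaw -161.5 twist 0.0001 dtool mm [-85.3 150.6  23.9] tester mm [ -85.3 -150.6] grip -0.0001 3.7 F [ 3.5 -0.2  7.2]
```

```bash
python3 - <<'E'
from h import *
im=get_image('wrist');g=im['pixels'].max(2)
for r in(254,258,262):
    d=np.where(g[r,210:370]<80)[0]+210; print(r,d.min(),d.max(),len(d))
im=get_image('wrist')
for r in reds(im,.0233): print(*r)
hsv=cv2.cvtColor(im['pixels'],cv2.COLOR_RGB2HSV); m=((hsv[...,1]>150)&(hsv[...,2]>60)&((hsv[...,0]<8)|(hsv[...,0]>172))).astype(np.uint8)
n,l,st,ce=cv2.connectedComponentsWithStats(m);print(st[st[:,4]>60][1:])
E
```

```text
254 238 340 103
258 237 341 105
262 237 341 105
[]
```

```bash
python3 - <<'E'
from h import *
im=get_image('wrist');K,R,t=[np.array(im[k]) for k in('camera_matrix','R','t')]
def width(g,r):  # subpixel dark run, threshold half way
    a=g[r].astype(float); e=[]
    for rng in(range(286,200,-1),range(290,380)):
        # outermost crossing of the run connected to centre
        for c in rng:
            if a[c]>85: 
                s=1 if rng.step>0 else -1; p=a[c-s]; e.append(c-s*(a[c]-85)/(a[c]-p)); break
    return e
piv=C+10.6e-3*xt-149e-3*yt; piv[2]=.06
def pred(a,t):
    c=piv-xt*.1*np.cos(.3-a)+np.array([0,0,.1*np.sin(.3-a)]); o=[]
    for k in(-1,1):
        v=K@(R@(c+k*yt*.026)+t); o.append((v[0]/v[2],v[1]/v[2]))
    return o
g=im['pixels'].max(2)
for r in(254,257): print('now',r,width(g,r))
for a in(.54,.57,.6,.63): print(a,[np.round(q,1) for q in pred(a,t)])
g0=cv2.imread('pics/w11.png').max(2)
for r in(222,227,232): print('rest',r,width(g0,r))
s=read_state(); c0=-R.T@t; shift=np.array([.5724,.0102,.163])-s['position']
for a in(0,): print('rest pred',[np.round(q,1) for q in pred(a,-R@(c0+shift))])
E
```

```text
now 254 [np.float64(237.3582089552239), np.float64(341.05263157894734)]
now 257 [np.float64(236.69230769230768), np.float64(341.7857142857143)]
0.54 [array([235. , 264.2]), array([341.3, 264.2])]
0.57 [array([236. , 263.1]), array([340.2, 263.1])]
0.6 [array([236.8, 262.2]), array([339.2, 262.2])]
0.63 [array([237.7, 261.5]), array([338.2, 261.6])]
rest 222 [np.float64(248.64285714285714), np.float64(323.03076923076924)]
rest 227 [np.float64(248.328125), np.float64(323.36507936507934)]
rest 232 [np.float64(248.6067415730337), np.float64(323.10769230769233)]
rest pred [array([249.3, 224.3]), array([322.8, 224.3])]
```

The bar's width in the image, corrected by the rest picture, gives a lever angle of about 0.60. The tip height (37.7 mm, which works out to 0.597) and the 7.4 N force agree, so I'm handing in.

```bash
python3 -c "
from cell import *
print(hand_in())"
```

```text
the job is handed in; nothing more can be done
None
```

The job is handed in: three batteries lie in line in the cradle, the last one stays on the desk, and the fingertips hold the lever at the third click (angle about 0.60 rad, 7.4 N).

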